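# First in, first out: restock the jar row on the corner shelf and clip its guard rail back

## Task

Restock the row of olive-green jars so that the older one gets used first: bring the jar standing at the back of the white corner shelf straight forward to the front of its row, just behind where the guard rail goes, and stand the new jar with the paper seal from the counter behind it, right back against the wire fence. Then clip the wooden guard rail back across the front of the shelf, pressed down until both its steel ends have snapped home in their spring clips. Keep the jars upright and set them down without dropping or banging them, and leave everything else where it stands.

Things in the scene. Friction and masses are not known exactly. Their poses are not given: they have to be found in the camera images.
- shelf: White metal corner shelf, fixed. Origin on the counter under the centre of its lower deck; x from open front to back, y to its left, z up. Deck 270 mm deep (x), 340 wide (y), top at z = 50. Two rows run front to back at y = +75 and -75 mm. Rear posts x 127, y +-163, 345 high. Wing on the left to y 370 with an upright cutting board at y 250, x -40 to 130, 310 high; sieve at y -190, x 25 to 135, 220 high.
- row_left_back (a point): Back place of the left row: point on the deck under the centre of a jar pushed right back against the wire fence (shelf x 40, y 75, z 50 mm). The fence: two 6 mm wires along y, 30 and 60 mm above the deck, front face 27 mm behind this point. The older olive jar starts near here or in the right row, the amber jar in the other.
- row_right_back (a point): The same for the right row (shelf x 40, y -75, z 50 mm).
- row_left_front (a point): Front place of the left row: point on the deck under the centre of a jar standing 10 mm behind the clipped-in rail (shelf x -81, y 75, z 50 mm). A gap of 0 to 20 mm to the rail is right. The rail's back face is then at shelf x -118.
- row_right_front (a point): The same for the right row (shelf x -81, y -75, z 50 mm).
- tier_edge (a point): Middle of the upper wire tier's front edge, at its underside (shelf x 21, y 0, z 227 mm). The tier is 7 mm thick, runs back from here 110 mm, y -170 to 170, and carries pot and salt pig. It hangs over the back of the rows: a gripper coming straight down on a jar there strikes it, so come in leaning 35 to 45 degrees, from the front and above.
- clip_left (a point): Left spring clip: the rail end's axis lies here when home (shelf x -125, y 135, z 95 mm). Two upright steel leaves 12 mm wide (along y), in front and behind, on a riser; lips 7 mm apart 6 mm above this point, flared mouth 33 mm wide 17 mm above it. The end goes straight down; it rests on the lips 12 mm too high until pressed with about 5 to 8 N per clip, then drops home on the riser.
- clip_right (a point): Right spring clip, the same (shelf x -125, y -135, z 95 mm).
- old_jar: The older jar: olive-green ceramic, flip-top lid with steel wire bail, upright cylinder 54 mm in diameter and 98 mm tall, about 0.35 kg, no paper seal. Stands at the back of one of the two rows on the shelf deck. Origin: centre of its underside, z up. May be gripped anywhere on its side, lid included.
- new_jar: The new jar: same olive-green flip-top jar, 54 mm in diameter, 98 mm tall, about 0.35 kg, with a white paper seal over the lid. Stands on the counter to the right of the shelf front. Origin: centre of its underside, z up.
- rail: Guard rail, lying on the counter in front of the shelf on the left: beech bar 14 mm wide, 20 mm high, 244 mm long along its y axis, with a round steel end 12 mm in diameter, 30 mm long and chamfered at either end (300 mm overall), about 0.14 kg; same either way round. Origin: centre of its underside; the axis of the steel ends is 10 mm above it.
- pin_a (a point): Axis of the rail's steel end on its +y side, 135 mm from the middle: lies at a clip's point when home.
- pin_b (a point): The same on the rail's -y side.
- amber_jar: Amber glass jar of the same size as the olive ones, at the back of the other row. Bystander.
- milk_pot: Stainless steel milk pot, 100 mm in diameter, 78 mm tall, on the upper tier, handle to the back. Bystander; origin at the centre of its underside.
- salt_pig: Glass salt pig, 92 mm in diameter, 92 mm tall, on the upper tier. Bystander; origin at the centre of its underside.
- pepper_mill: Dark wooden pepper mill, 52 mm in diameter, 150 mm tall, on the counter to the right, swaps places with the new jar. Bystander; origin at the centre of its underside.
- oil_bottle: Green glass oil bottle, 62 mm in diameter, 230 mm tall, far left. Bystander; origin at the centre of its underside.
- mug: Blue mug, 80 mm in diameter, 92 mm tall, right of the shelf. Bystander; origin at the centre of its underside.
Things that resemble listed ones, but are neither listed nor needed, are in the scene too. Leave any turquoise look-alike of the old_jar alone.

How it is judged:
By the outcome, as a careful person would: the job done as asked, in the order asked, and still so for the second after the job is handed in, with the robot touching nothing.
It also fails if it takes over 72 s, if anything falls off the work surface, if the arm or the gripper's body presses on something with over 40 N, if the wrist force passes 120 N, or if a joint passes its speed limit or range.

## Robot

A 6-joint arm with a two-finger parallel gripper is mounted at the origin on the work surface. World frame = base frame: x ahead of the robot, y to its left, z up, the work surface at z = 0. Lengths are in m, angles in rad, forces in N, time in s.
With the tool pointing down it reaches from about 0.25 to 0.775 m from the base axis. Payload 4 kg.
Tool frame: the origin (TCP) lies at the very end of the fingers, on their centre line; the grasp point (between the pads) lies 19 mm behind it; z points along the fingers, y is the direction in which the jaws open and shut (so a half turn about z gives the same grasp; the last joint's range is limited). The gripper opens to 85 mm and grips with 20 to 120 N. Pads are 22 mm wide; open, the fingers measure 114 mm over their backs; the gripper's body (76 mm by 85 mm) begins 54 mm behind the grasp point. The pads swing forward as they close: fully open they stand 13 mm farther back than shut.
Start: joints at [1.068, 0.087, 1.371, -0, 1.684, -0.103], TCP at [0.214, 0.507, 0.231] pointing down, gripper open.
Joint ranges: [-3.1, 3.1], [-0.76, 2.03], [0.27, 2.55], [-1.08, 4.22], [0.17, 2.65], [-2.57, 2.57]. Speed limits (rad/s): [2.79, 2.79, 3.14, 3.14, 3.14, 3.14].

## Interface

Orientations are given as a rotation vector (axis times angle).
In Python, from station import r, read_camera, camera_params gives the robot as it stands. The module is installed in compiled form; this text tells all that it offers.
- The arm moves only by the tool move_arm, never from a script. Its argument "series" is a list of rows, each a list of 7 numbers: the closure, from 0 (fully open) to 1 (shut), then the shift along the world's x, y, z in cm, then the turn, a rotation vector about the world's x, y, z in degrees. A call has 1 to 10 rows; each row is the pose to reach, as a shift and turn from the pose commanded when the call began; what a row does not reach only later rows make up. A row lasts 1/8 s, in which the tool goes at most 62.5 mm and 10.7 degrees, less where a joint would pass 70% of its speed; a pose out of reach is approached as far as the arm can. A call with a gripper value outside its range is refused whole. The fingers move at their own pace and stop on an object; the grip force is fixed at half the most. Time passes only in rows, so rows that repeat a pose let the fingers close. It gives the time, the measured TCP pose, the force and the opening at its end, in the units of the state.
- r.observe(): the state, without advancing time (a new reading comes with each control period).
- read_camera(name): name is "side" or "top"; returns the picture (420x560x3 uint8, red, green, blue); there is no depth.
- camera_params(name): a dict with "camera_matrix" (3x3 intrinsics, pixels), "R" (3x3) and "t" (3): a world point X has camera coordinates R X + t. Camera axes: x right, y down, z forward; pixel columns grow to the right and rows downward; lengths in m; the calibration is good to about 2 mm. A picture is of the moment at which its call begins. camera_params takes no time and is no camera call.
- r.hand_in(): hands the job in, once; it reports no verdict.
The state is a dict: "time_s": time; "joints": joint angles; "joint_vel": joint speeds; "tau": joint torques, N m; "tcp_pos": TCP position; "tool_rot": TCP orientation; "ft_force": force on the tool from outside, world axes, zero at the start; "torque": the same for the moment, N m; "gripper_width": finger opening in m.
Only numpy, scipy, OpenCV 4.12 (cv2) and the standard library are available. Lean on these libraries where they do the work, as an engineer would, in place of code of your own. Each camera call takes 0.05 s, during which the arm holds its last target. There are 200 camera calls.

## Working session

There is one attempt and no reset: what is moved stays moved. The work goes in short steps, Python scripts to look and compute and a tool call to move; the robot and the scene stay as the last step left them, time stands still between calls to the robot, and variables do not carry over. Pictures are saved under pics/ and viewed, about 8 in all and at most 12, crops included, and the job is handed in when it is done.

Besides the shell and the picture viewer there is one more tool, called after "Emit:" in YAML: its name, and indented under it one key for each argument. move_arm: Moves the arm, as the interface text tells. Its arguments: {"type":"object","properties":{"series":{"type":"array","items":{"type":"array","items":{"type":"number"}}}},"required":["series"]}

```bash
mkdir -p pics
python3 - <<'E'
from station import r, read_camera, camera_params
import cv2,numpy as np
for n in("side","top"):
    im=read_camera(n); cv2.imwrite(f"pics/{n}0.png",im[:,:,::-1])
    p=camera_params(n); print(n,np.round(p["camera_matrix"],1).tolist(),np.round(p["R"],4).tolist(),np.round(p["t"],4).tolist())
    print(np.round(-p["R"].T@p["t"],3))
s=r.observe(); print(s)
E
```

```text
side [[422.2, 0.0, 281.6], [0.0, 422.2, 206.6], [0.0, 0.0, 1.0]] [[0.8715, -0.4902, 0.0109], [-0.2949, -0.5417, -0.7871], [0.3918, 0.6828, -0.6167]] [-0.4224, 0.3312, 1.1854]
[ 0.001 -0.837  0.996]
top [[464.3, 0.0, 276.3], [0.0, 464.3, 212.8], [0.0, 0.0, 1.0]] [[-0.0212, -0.9997, 0.0103], [-0.986, 0.0192, -0.1656], [0.1654, -0.0137, -0.9861]] [0.0785, 0.5579, 1.6999]
[0.271 0.091 1.768]
{'time_s': 0.1, 'joints': array([ 1.06791526e+00,  8.78928860e-02,  1.37214355e+00, -1.98422806e-05,
        1.68361230e+00, -1.03132215e-01]), 'joint_vel': array([ 0.00105488, -0.00212904, -0.00210872,  0.00222299, -0.00096063,
       -0.00051997]), 'tau': array([ 2.52234953e-03, -3.53017044e+01, -3.14219213e+01, -1.45325571e-04,
        7.94898049e-03,  1.85029251e-05]), 'tcp_pos': array([0.21385423, 0.50621682, 0.23022923]), 'tool_rot': array([-0.6236365 , -3.07846327,  0.00309122]), 'ft_force': array([-0.2691251 , -0.8884638 , -0.05545875]), 'torque': array([0.0127758 , 0.03281137, 0.04314472]), 'gripper_width': 0.08536476203150166}
```

View pics/side0.png

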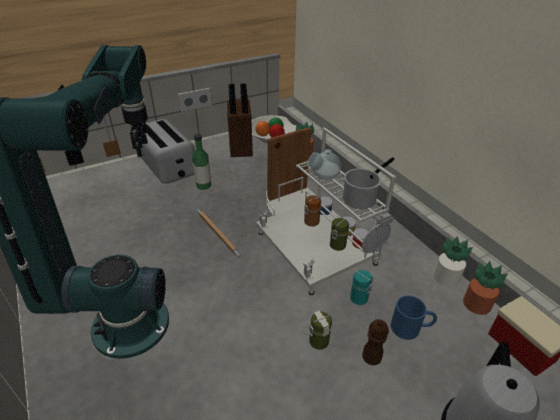

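View pics/top0.png

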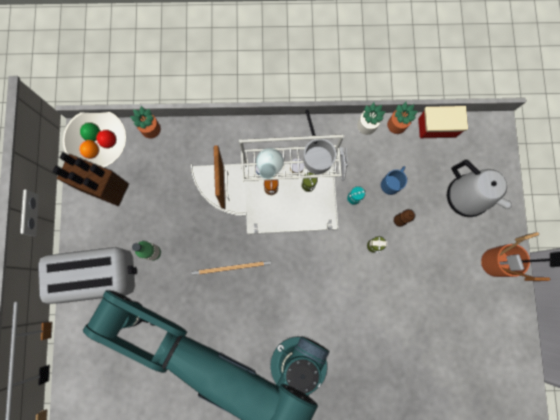

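Candidates for old_jar, by side-view pixel:
- Olive jar without a seal on the deck, (340,234): this is old_jar, in the right row.
- Olive jar with the white seal, (320,328): new_jar.
- Turquoise jar, (360,288): look-alike, leave it.
- Amber jar, (312,210): bystander in the left row.

I'll check this choice in a crop.

```bash
cat > h.py <<'E'
from station import r, read_camera, camera_params
import cv2,numpy as np
def P(n):
    p=camera_params(n); return p["camera_matrix"],p["R"],p["t"]
def ray(n,px):
    K,R,t=P(n); d=R.T@np.linalg.solve(K,[px[0],px[1],1.]); return -R.T@t,d
def plane(n,px,z):
    o,d=ray(n,px); return o+d*(z-o[2])/d[2]
def tri(a,b):
    A=[];B=[]
    for n,px in(("side",a),("top",b)):
        o,d=ray(n,px); d=d/np.linalg.norm(d); M=np.eye(3)-np.outer(d,d); A.append(M);B.append(M@o)
    A=np.vstack(A);B=np.hstack(B); x=np.linalg.lstsq(A,B,rcond=None)[0]; return x,np.linalg.norm(A@x-B)
def proj(n,X):
    K,R,t=P(n); c=K@(R@np.asarray(X,float)+t); return c[:2]/c[2]
def crop(im,x0,y0,w,h,s):
    return cv2.resize(im[y0:y0+h,x0:x0+w],None,fx=s,fy=s,interpolation=cv2.INTER_CUBIC)[:,:,::-1]
E
python3 - <<'E'
from h import *
a=cv2.imread("pics/side0.png")[:,:,::-1];b=cv2.imread("pics/top0.png")[:,:,::-1]
c1=crop(a,190,170,200,190,3);c2=crop(b,185,125,215,160,3)
def lab(c,x0,y0):
    c=c.copy()
    for u in range(0,c.shape[1],60): cv2.putText(c,str(x0+u//3),(u,10),0,.35,(0,0,255)); cv2.line(c,(u,12),(u,18),(0,0,255))
    for v in range(0,c.shape[0],60): cv2.putText(c,str(y0+v//3),(0,v+4),0,.35,(0,0,255))
    return c
cv2.imwrite("pics/cs.png",lab(c1,190,170));cv2.imwrite("pics/ct.png",lab(c2,185,125))
# colour masks
for n,im in(("side",a),("top",b)):
    hsv=cv2.cvtColor(np.ascontiguousarray(im),cv2.COLOR_RGB2HSV)
    for nm,lo,hi in(("olive",(22,90,25),(42,255,160)),("beech",(8,90,110),(25,255,255)),("white",(0,0,165),(180,40,255))):
        m=cv2.inRange(hsv,lo,hi); k,_,st,ce=cv2.connectedComponentsWithStats(m)
        for i in range(1,k):
            if st[i,4]>40 and 180<ce[i,0]<410: print(n,nm,st[i].tolist(),ce[i].round(1).tolist())
E
```

```text
side olive [332, 218, 17, 17, 184] [340.3, 226.1]
side olive [331, 236, 16, 14, 167] [338.5, 242.7]
side olive [311, 315, 12, 19, 116] [316.6, 325.6]
side olive [310, 333, 19, 16, 211] [318.9, 341.1]
side beech [210, 1, 33, 10, 61] [226.8, 5.6]
side beech [258, 5, 34, 12, 107] [274.4, 10.8]
side beech [174, 16, 39, 12, 115] [196.0, 21.1]
side beech [280, 58, 15, 10, 62] [287.0, 61.7]
side beech [279, 79, 15, 10, 55] [285.1, 82.9]
side beech [255, 121, 13, 10, 91] [261.3, 125.1]
side beech [200, 212, 36, 38, 151] [217.6, 230.5]
top olive [303, 179, 9, 12, 78] [306.5, 184.0]
top beech [388, 111, 23, 22, 208] [395.8, 123.2]
top beech [214, 146, 5, 50, 192] [216.1, 169.9]
top beech [264, 180, 14, 11, 122] [270.3, 184.3]
top beech [200, 262, 63, 12, 198] [230.6, 267.5]
top white [0, 0, 560, 252, 62039] [301.6, 63.5]
top white [338, 113, 43, 23, 337] [357.8, 125.0]
top white [238, 134, 107, 9, 372] [291.6, 137.9]
top white [190, 146, 154, 88, 8356] [276.5, 191.2]
top white [371, 240, 17, 9, 87] [379.3, 243.1]
top white [401, 279, 15, 11, 73] [408.0, 283.3]
top white [373, 307, 14, 11, 79] [379.5, 312.5]
top white [393, 322, 12, 11, 65] [398.9, 327.0]
```

View pics/cs.png

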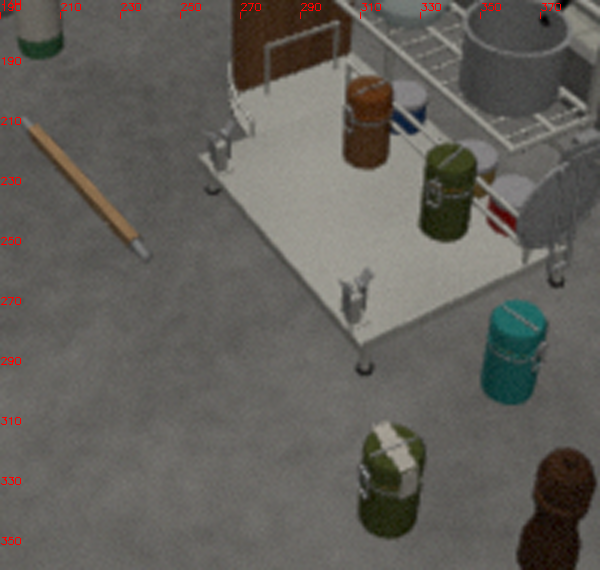

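View pics/ct.png

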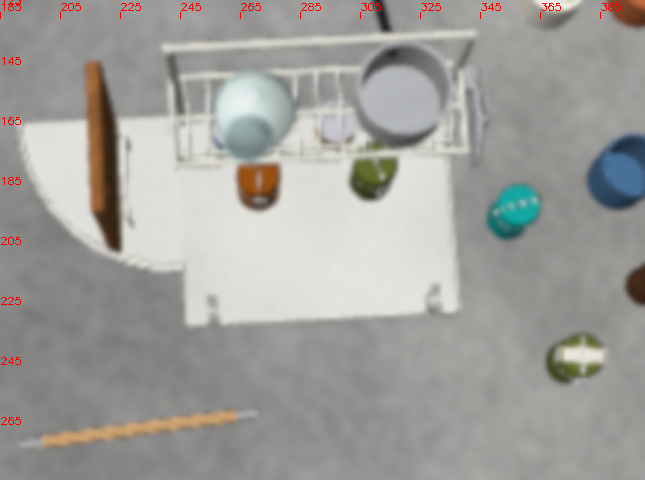

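Run:
```python
from h import *
np.set_printoptions(precision=4,suppress=True)
T=lambda u,v:(185+u/3-.33,125+v/3-.33); S=lambda u,v:(190+u/3-.33,170+v/3-.33)
print("deck FL",plane("top",T(186,326),.05),plane("side",S(201,157),.05),tri(S(201,157),T(186,326)))
print("deck FR",plane("top",T(459,311),.05),plane("side",S(360,342),.05))
print("railL",plane("top",T(22,444),.01),plane("side",S(22,119),.01))
print("railR",plane("top",T(257,413),.01),plane("side",S(147,258),.01))
print("new",tri((320.5,329.9),(377,244.3)),plane("side",(320.5,329.9),.049))
print("old",plane("side",(339.3,234),.099))
print("amber",plane("side",S(367,121),.099))
print("clipL top tri",tri(S(222,133),T(212,300)),"clipR",tri(S(360,275),T(434,290)))
print("clipL plane.1", plane("top",T(212,310),.1),plane("side",S(222,150),.08)); print("clipR",plane("top",T(434,298),.1))
```

```text
deck FL [0.4833 0.1793 0.05  ] [0.4842 0.1768 0.05  ] (array([0.4843, 0.1791, 0.0481]), np.float64(0.0012190193359911344))
deck FR [ 0.4953 -0.1607  0.05  ] [ 0.4947 -0.1501  0.05  ]
railL [0.3438 0.3878 0.01  ] [0.3417 0.3923 0.01  ]
railR [0.3764 0.0933 0.01  ] [0.3754 0.0944 0.01  ]
new (array([ 0.4317, -0.3032,  0.0548]), np.float64(0.0006842402260617248)) [ 0.4339 -0.2998  0.049 ]
old [ 0.6638 -0.0549  0.099 ]
amber [0.6535 0.0906 0.099 ]
clipL top tri (array([0.5029, 0.1468, 0.1011]), np.float64(0.007626454351354858)) clipR (array([ 0.5115, -0.1218,  0.1104]), np.float64(0.003160583207062136))
clipL plane.1 [0.4959 0.1451 0.1   ] [0.4952 0.1443 0.08  ]
clipR [ 0.5052 -0.1237  0.1   ]
```

The crop confirms it: the unsealed olive jar is at the back of the right row, the sealed one is on the counter, and amber is in the left row. Next I refine the shelf pose and work out the first moves.

```bash
cat >> h.py <<'E'
from scipy.spatial.transform import Rotation as Ro
def Rt(lean,phi):
    a,f=np.radians([lean,phi]); z=np.array([np.sin(a)*np.cos(f),np.sin(a)*np.sin(f),-np.cos(a)])
    y=np.array([np.sin(f),-np.cos(f),0]); return np.stack([np.cross(y,z),y,z],1)
def go(tcp,lean,phi,frm=None):
    s=r.observe(); p=s["tcp_pos"]; R0=Ro.from_rotvec(s["tool_rot"])
    if frm is not None: p,R0=np.array(frm[0]),Ro.from_matrix(Rt(*frm[1:]))
    d=(Ro.from_matrix(Rt(lean,phi))*R0.inv()).as_rotvec(degrees=True)
    print("shift cm",np.round((np.array(tcp)-p)*100,2),"turn",np.round(d,1))
E
python3 - <<'E'
from h import *
np.set_printoptions(precision=4,suppress=True)
b=cv2.imread("pics/top0.png"); g=cv2.cvtColor(b,cv2.COLOR_BGR2GRAY).astype(float)
# subpixel front edge: per column steepest fall between rows 222..242 
pts=[]
for u in list(range(252,330)):
    c=g[222:242,u]; d=-np.diff(c); k=d.argmax(); w=d[max(k-1,0):k+2]
    pts.append((u,222+max(k-1,0)+.5+(w*np.arange(len(w))).sum()/w.sum()))
pts=np.array(pts); W=np.array([plane("top",q,.05)[:2] for q in pts])
vx,vy,x0,y0=cv2.fitLine(W.astype(np.float32),cv2.DIST_HUBER,0,.001,.001).ravel()
if vy<0:vx,vy=-vx,-vy
Y=np.array([vx,vy]);X=np.array([vy,-vx]); print("yaw",np.degrees(np.arctan2(-vx,vy)),"edge x at y=0:",x0-vx/vy*y0)
def edge_at(v):   # right deck edge
    c=g[v,325:350]; d=-np.diff(c); k=d.argmax(); return 325+k+.5
R=np.array([plane("top",(edge_at(v),v),.05)[:2] for v in range(185,222)]); print("right edge shelf-y",np.percentile(R@Y,[25,50,75]),"left corner",np.array([.4833,.1793])@Y)
rl,rr=np.array([.3438,.3878]),np.array([.3764,.0933]); d=rl-rr; print("rail mid",(rl+rr)/2,"ang",np.degrees(np.arctan2(-d[0],d[1])),np.linalg.norm(d))
print("mill",plane("side",(375,341),.075),"turq",plane("side",(360,288),.049))
for t in ((.38,-.02,.33),(.58,-.06,.225)): go(t,40,2-5)
print(Ro.from_matrix(Rt(40,-3)).as_rotvec())
E
```

```text
yaw 1.8857579 edge x at y=0: 0.48979005
right edge shelf-y [-0.1798 -0.1789 -0.1781] left corner 0.1632990672137588
rail mid [0.3601 0.2405] ang 6.316701993782401 0.2962988525121216
mill [ 0.5242 -0.4088  0.075 ] turq [ 0.6155 -0.2345  0.049 ]
shift cm [ 16.61 -52.62   9.98] turn [  54.5  -12.7 -151.4]
shift cm [ 36.61 -56.62  -0.52] turn [  54.5  -12.7 -151.4]
[ 2.9344 -0.0768  1.068 ]
```

```bash
sed -i 's/y=np.array(\[np.sin(f),-np.cos(f),0\])/y=np.array([-np.sin(f),np.cos(f),0])/' h.py
cat >> h.py <<'E'
SH=(.6243,.0135,1.9)
def sh(x,y,z):  # shelf mm -> world m
    a=np.radians(SH[2]); c,s=np.cos(a),np.sin(a); return np.array([SH[0]+(c*x-s*y)/1e3,SH[1]+(s*x+c*y)/1e3,z/1e3])
def tcpfor(g,lean,phi,off=.022): return np.array(g)+off*Rt(lean,phi)[:,2]
E
python3 - <<'E'
from h import *
go((.36,.10,.33),40,0); go(sh(-80,-72,125)+[0,0,.16],40,1.9)
g=tcpfor(sh(37,-72,125),40,1.9); z=Rt(40,1.9)[:,2]; print(g,g-.13*z)
for t in (g-.13*z,g): go(t,40,1.9)
for n in("clip_left",(-125,135,95)),("cr",(-125,-135,95)),("rb",(40,-75,50)),("rf",(-81,-75,50)): print(n[0],sh(*n[1]) if len(n)>1 else "")
E
```

```text
shift cm [ 14.61 -40.62   9.98] turn [ -7.9 -39.5  22. ]
shift cm [ 33.29 -56.73   5.48] turn [ -7.2 -39.7  23.8]
[ 0.67780038 -0.05676482  0.10814702] [ 0.59428394 -0.05953534  0.2077328 ]
shift cm [ 38.04 -56.58  -2.25] turn [ -7.2 -39.7  23.8]
shift cm [ 46.39 -56.3  -12.21] turn [ -7.2 -39.7  23.8]
clip_left [0.49489277 0.14428138 0.095     ]
cr [ 0.50384467 -0.12557018  0.095     ]
rb [ 0.66676465 -0.06013256  0.05      ]
rf [ 0.54583117 -0.06414434  0.05      ]
```

Emit:
move_arm:
  series:
    - [0, 7, -14, 6, -2, -10, 5]
    - [0, 11, -26, 10, -4, -20, 10]
    - [0, 16, -36, 12, -6, -30, 16]
    - [0, 22, -44, 10, -7.2, -39.7, 23.8]
    - [0, 28, -51, 8, -7.2, -39.7, 23.8]
    - [0, 33, -56, 4, -7.2, -39.7, 23.8]
    - [0, 38, -56.6, -2.2, -7.2, -39.7, 23.8]
    - [0, 38, -56.6, -2.2, -7.2, -39.7, 23.8]
    - [0, 38, -56.6, -2.2, -7.2, -39.7, 23.8]
    - [0, 38, -56.6, -2.2, -7.2, -39.7, 23.8]

```text
time_s: 1.35
tcp_pos: [0.5411, 0.0003, 0.2308]
tool_rot: [-0.038, 2.442, 0.018]
ft_force: [1.0, 0.7, -0.1]
gripper_width: 0.0856
```

Run:
```python
from h import *
g=tcpfor(sh(37,-72,125),40,1.9); go(g,40,1.9); s=r.observe();print(s["time_s"],s["tcp_pos"],s["joints"].round(2),s["ft_force"])
a=read_camera("side");b=read_camera("top")
cv2.imwrite("pics/m1.png",np.hstack([crop(a,230,130,190,190,2),crop(b,230,120,140,190*140//140,2)]))
```

```text
shift cm [ 13.67  -5.7  -12.26] turn [-0.2  0.1  0. ]
1.35 [5.41057472e-01 2.52696928e-04 2.30763082e-01] [-0.19 -0.4   1.94  0.18  0.92 -1.86] [ 1.01707262  0.66772846 -0.0554389 ]
```

View pics/m1.png

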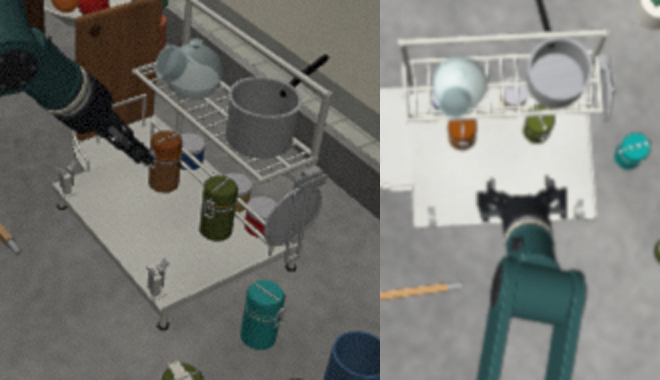

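Emit:
move_arm:
  series:
    - [0, 3, -3.5, -1, 0, 0, 0]
    - [0, 5.3, -6, -2.3, 0, 0, 0]
    - [0, 5.3, -6, -2.3, 0, 0, 0]
    - [0, 5.3, -6, -2.3, 0, 0, 0]
    - [0, 5.3, -6, -2.3, 0, 0, 0]

```text
time_s: 2.08
tcp_pos: [0.5932, -0.056, 0.2092]
tool_rot: [-0.043, 2.441, 0.019]
ft_force: [-0.3, 0.7, 0.5]
gripper_width: 0.0856
```

Run:
```python
from h import *
g=tcpfor(sh(37,-72,125),40,1.9); go(g,40,1.9); s=r.observe();print(s["time_s"],s["tcp_pos"],s["joints"].round(2),s["ft_force"])
```

```text
shift cm [  8.46  -0.08 -10.1 ] turn [-0.1  0.1 -0.2]
2.075 [ 0.59315984 -0.05600746  0.20916621] [-0.31 -0.24  1.87  0.3   0.86 -2.03] [-0.30410492  0.70644628  0.5118934 ]
```

Emit:
move_arm:
  series:
    - [0, 2.5, 0, -3, 0, 0, 0]
    - [0, 4.5, 0, -5.4, 0, 0, 0]
    - [0, 6.5, -0.1, -7.7, 0, 0, 0]
    - [0, 8.4, -0.1, -10, 0, 0, 0]
    - [0, 8.4, -0.1, -10, 0, 0, 0]
    - [0, 8.4, -0.1, -10, 0, 0, 0]

```text
time_s: 2.82
tcp_pos: [0.6776, -0.0577, 0.1097]
tool_rot: [-0.042, 2.441, 0.018]
ft_force: [0.3, 0.0, -0.2]
gripper_width: 0.0851
```

Run:
```python
from h import *
g=tcpfor(sh(37,-72,125),40,1.9); go(g,40,1.9); s=r.observe();print(s["time_s"],s["tcp_pos"],s["ft_force"])
a=read_camera("side");b=read_camera("top")
cv2.imwrite("pics/m2.png",np.hstack([crop(a,270,150,130,130,3),crop(b,270,130,90,130,3)]))
```

```text
shift cm [ 0.02  0.09 -0.16] turn [-0.1  0.1 -0.1]
2.825 [ 0.67755124 -0.05769195  0.10974828] [ 0.30079151  0.03654582 -0.16172374]
```

View pics/m2.png

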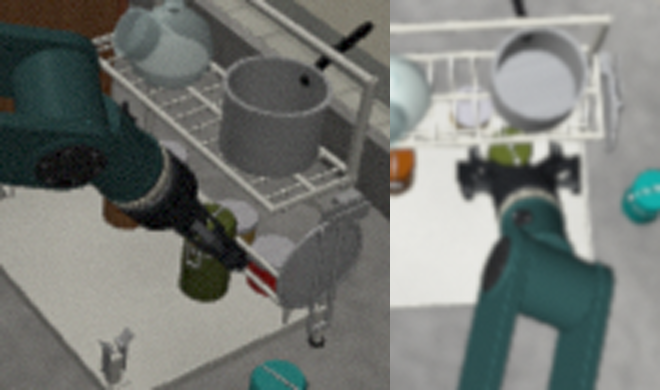

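The crop shows the fingers straddling the old jar, with the jar roughly 5 mm to the left of the finger centre. I'll shift left slightly and close.

Emit:
move_arm:
  series:
    - [0, 0, 0.4, -0.1, 0, 0, 0]
    - [0.3, 0, 0.4, -0.1, 0, 0, 0]
    - [0.6, 0, 0.4, -0.1, 0, 0, 0]
    - [1, 0, 0.4, -0.1, 0, 0, 0]
    - [1, 0, 0.4, -0.1, 0, 0, 0]
    - [1, 0, 0.4, -0.1, 0, 0, 0]

```text
time_s: 3.68
tcp_pos: [0.6778, -0.0541, 0.1079]
tool_rot: [-0.041, 2.441, 0.019]
ft_force: [-0.9, 1.4, 3.5]
gripper_width: 0.0529
```

Run:
```python
from h import *
s=r.observe();print(s["time_s"],s["tcp_pos"],s["ft_force"],s["gripper_width"])
```

```text
3.675 [ 0.67780458 -0.05414322  0.10793202] [-0.94514713  1.42884245  3.51726364] 0.0528634101158793
```

Emit:
move_arm:
  series:
    - [1, 0, 0, 0.4, 0, 0, 0]
    - [1, -0.3, 0, 0.8, 0, 0, 0]
    - [1, -1.5, -0.1, 0.9, 0, 0, 0]
    - [1, -4, -0.3, 0.9, 0, 0, 0]
    - [1, -7, -0.5, 0.9, 0, 0, 0]
    - [1, -9.8, -0.7, 0.9, 0, 0, 0]
    - [1, -11.4, -0.8, 0.9, 0, 0, 0]
    - [1, -11.9, -0.8, 0.8, 0, 0, 0]
    - [1, -11.9, -0.8, 0.5, 0, 0, 0]
    - [1, -11.9, -0.8, 0.3, 0, 0, 0]

```text
time_s: 4.92
tcp_pos: [0.5588, -0.0623, 0.11]
tool_rot: [-0.041, 2.443, 0.018]
ft_force: [-0.1, -0.7, -3.6]
gripper_width: 0.0531
```

```bash
cat >> h.py <<'E'
def olive(tag,win):
    im=read_camera("side"); hsv=cv2.cvtColor(im,cv2.COLOR_RGB2HSV); m=cv2.inRange(hsv,(22,80,15),(45,255,170))
    m=cv2.morphologyEx(m,cv2.MORPH_CLOSE,np.ones((5,5))); x0,y0,w,h=win; k,_,st,ce=cv2.connectedComponentsWithStats(m[y0:y0+h,x0:x0+w])
    for i in range(1,k):
        if st[i,4]>40: print(tag,(st[i]+[x0,y0,0,0,0]).tolist(),(ce[i]+[x0,y0]).round(1))
    return im
E
python3 - <<'E'
from h import *
s=r.observe();print(s["time_s"],s["tcp_pos"],s["ft_force"],s["gripper_width"])
a=olive("old",(250,180,140,130)); cv2.imwrite("pics/m3.png",crop(a,240,170,160,150,3))
E
```

```text
4.925 [ 0.55875116 -0.06231281  0.11003932] [-0.1417129  -0.67205797 -3.64266785] 0.05312110063557473
old [306, 231, 13, 13, 99] [312.2 236.2]
old [301, 249, 16, 15, 170] [307.7 255.8]
```

View pics/m3.png

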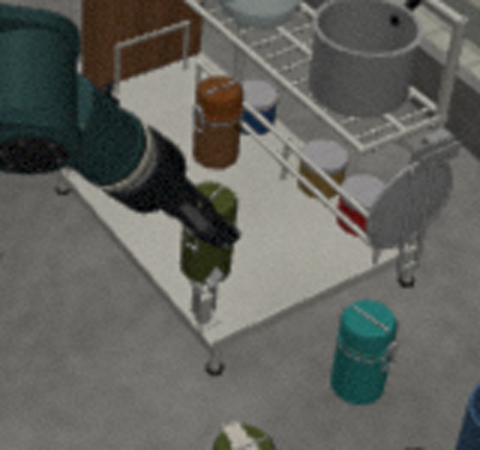

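Emit:
move_arm:
  series:
    - [1, 0, 0, -0.1, 0, 0, 0]
    - [1, 0, 0, -0.2, 0, 0, 0]
    - [1, 0, 0, -0.3, 0, 0, 0]
    - [1, 0, 0, -0.3, 0, 0, 0]

```text
time_s: 5.48
tcp_pos: [0.5589, -0.0623, 0.1079]
tool_rot: [-0.041, 2.441, 0.018]
ft_force: [-0.6, 0.4, -0.5]
gripper_width: 0.0527
```

Run:
```python
from h import *
s=r.observe();print(s["time_s"],s["tcp_pos"],s["ft_force"],s["gripper_width"])
print(plane("side",(309.2,246.9),.102), sh(-81,-75,50))
```

```text
5.475 [ 0.55891854 -0.06229402  0.10792172] [-0.56739528  0.35082452 -0.46824885] 0.05270158062390848
[ 0.5457638  -0.06166934  0.102     ] [ 0.54583117 -0.06414434  0.05      ]
```

Emit:
move_arm:
  series:
    - [1, 0, 0, -0.1, 0, 0, 0]
    - [0.4, 0, 0, -0.1, 0, 0, 0]
    - [0, 0, 0, -0.1, 0, 0, 0]
    - [0, 0, 0, -0.1, 0, 0, 0]
    - [0, 0, 0, -0.1, 0, 0, 0]
    - [0, -2, 0, 2.5, 0, 0, 0]
    - [0, -5, 0, 7, 0, 0, 0]
    - [0, -8, 0, 11, 0, 0, 0]
    - [0, -11, -2, 15, 0, 0, 0]
    - [0, -14, -6, 16, 0, 0, 0]

```text
time_s: 6.72
tcp_pos: [0.4186, -0.122, 0.272]
tool_rot: [-0.049, 2.436, 0.012]
ft_force: [-0.1, -0.3, -1.1]
gripper_width: 0.0852
```

Run:
```python
from h import *
s=r.observe();print(s["time_s"],s["tcp_pos"],s["ft_force"],s["gripper_width"])
a=olive("old",(250,180,140,130)); olive("new",(290,300,60,60))
cv2.imwrite("pics/s4.png",a[:,:,::-1])
phi=np.degrees(np.arctan2(-.302,.433)); g=tcpfor((.431,-.301,.075),40,phi); z=Rt(40,phi)[:,2]; print(phi,g)
go(g-.13*z,40,phi); go(g,40,phi)
```

```text
6.725 [ 0.41858888 -0.12198948  0.2720478 ] [-0.10517547 -0.33093629 -1.14073654] 0.08524120129953379
old [301, 232, 17, 32, 428] [309.2 246.7]
new [321, 312, 10, 15, 48] [327.  317.8]
new [310, 315, 19, 34, 380] [317.9 334.8]
-34.89421557992425 [ 0.44259885 -0.30908973  0.05814702]
shift cm [ -4.25 -13.22 -11.21] turn [  0.2   0.2 -36. ]
shift cm [  2.6  -18.   -21.17] turn [  0.2   0.2 -36. ]
```

Emit:
move_arm:
  series:
    - [0, -2, -4, -1, 0, 0, -9]
    - [0, -3, -8, -4, 0, 0, -18]
    - [0, -4, -11, -8, 0, 0, -27]
    - [0, -4.2, -13.2, -11.2, 0.2, 0.2, -36]
    - [0, -4.2, -13.2, -11.2, 0.2, 0.2, -36]
    - [0, -2.4, -14.6, -14, 0.2, 0.2, -36]
    - [0, -0.4, -15.9, -17, 0.2, 0.2, -36]
    - [0, 1.2, -17, -19.2, 0.2, 0.2, -36]
    - [0, 2.6, -18, -21.1, 0.2, 0.2, -36]
    - [0, 2.6, -18, -21.1, 0.2, 0.2, -36]

```text
time_s: 8.07
tcp_pos: [0.4453, -0.3021, 0.0559]
tool_rot: [0.721, 2.358, -0.253]
ft_force: [-0.5, -0.1, 0.3]
gripper_width: 0.0855
```

Run:
```python
from h import *
s=r.observe();print(s["time_s"],s["tcp_pos"],s["ft_force"],s["gripper_width"])
a=read_camera("side");b=read_camera("top"); phi=-34.9
g=tcpfor((.431,-.301,.075),40,phi);go(g,40,phi)
cv2.imwrite("pics/m4.png",np.hstack([crop(a,260,270,130,120,3),crop(b,330,180,90,120,3)]))
```

```text
8.075 [ 0.44528102 -0.30209574  0.0558581 ] [-0.45820914 -0.12583455  0.32719916] 0.08554526787785335
shift cm [-0.26 -0.66  0.04] turn [-0.3  0.1 -1. ]
```

View pics/m4.png

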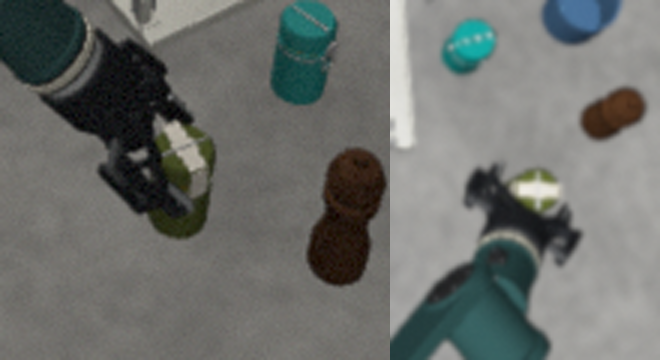

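Emit:
move_arm:
  series:
    - [0, -0.2, -0.4, 0, 0, 0, -1]
    - [0, -0.2, -0.4, 0, 0, 0, -1]
    - [0.3, -0.2, -0.4, 0, 0, 0, -1]
    - [0.6, -0.2, -0.4, 0, 0, 0, -1]
    - [1, -0.2, -0.4, 0, 0, 0, -1]
    - [1, -0.2, -0.4, 0, 0, 0, -1]
    - [1, -0.2, -0.4, 0, 0, 0, -1]
    - [1, -0.2, -0.4, 1, 0, 0, -1]
    - [1, -0.2, -0.4, 3, 0, 0, -1]
    - [1, -0.2, -0.4, 5, 0, 0, -1]

```text
time_s: 9.43
tcp_pos: [0.4409, -0.3048, 0.1038]
tool_rot: [0.746, 2.356, -0.26]
ft_force: [0.4, -0.6, -4.5]
gripper_width: 0.0531
```

Run:
```python
from h import *
s=r.observe();print(s["time_s"],s["tcp_pos"],s["ft_force"],s["gripper_width"])
# jar centre ~ TCP - 13mm radial horizontally; waypoints: TCP for jar rel to back place
off=sh(40,-75,0)
for dx,dz in((-120,170),(-75,125),(-45,50),(0,8)):
    j=sh(40+dx,-75,50+dz); t=j+[.013,0,.058]; t[:]=j+np.array([.0131,.0004,.058]); print(dx,dz,end=' '); go(t,40,1.9)
```

```text
9.425 [ 0.44087208 -0.30480441  0.10380127] [ 0.36638189 -0.62956387 -4.52121269] 0.05314256827126872
-120 170 shift cm [11.91 24.11 17.42] turn [-0.5 -0.5 36.9]
-75 125 shift cm [16.4  24.26 12.92] turn [-0.5 -0.5 36.9]
-45 50 shift cm [19.4  24.36  5.42] turn [-0.5 -0.5 36.9]
0 8 shift cm [23.9  24.51  1.22] turn [-0.5 -0.5 36.9]
```

Emit:
move_arm:
  series:
    - [1, 0.3, 1, 4, 0, 0, 3]
    - [1, 1, 4, 8, 0, 0, 8]
    - [1, 2, 8, 12.5, -0.1, -0.1, 15]
    - [1, 4, 12, 17, -0.3, -0.3, 22]
    - [1, 6.5, 16, 18, -0.4, -0.4, 29]
    - [1, 9, 20, 18, -0.5, -0.5, 36.9]
    - [1, 11, 23, 17.5, -0.5, -0.5, 36.9]
    - [1, 11.9, 24.1, 17.4, -0.5, -0.5, 36.9]
    - [1, 11.9, 24.1, 17.4, -0.5, -0.5, 36.9]
    - [1, 11.9, 24.1, 17.4, -0.5, -0.5, 36.9]

```text
time_s: 10.68
tcp_pos: [0.5607, -0.0656, 0.2787]
tool_rot: [-0.04, 2.439, 0.014]
ft_force: [0.3, -0.5, -4.7]
gripper_width: 0.0523
```

Emit:
move_arm:
  series:
    - [1, 0, 0, 0, 0, 0, 0]
    - [1, 0, 0, 0, 0, 0, 0]

```text
time_s: 10.92
tcp_pos: [0.5612, -0.066, 0.2804]
tool_rot: [-0.039, 2.436, 0.013]
ft_force: [0.2, 0.1, -4.8]
gripper_width: 0.0527
```

Run:
```python
from h import *
s=r.observe();print(s["time_s"],s["tcp_pos"],s["ft_force"],s["gripper_width"])
a=read_camera("side")
for dx,dz in((-120,170),(-75,125),(-45,50),(0,8)):
    j=sh(40+dx,-75,50+dz); print(dx,dz,end=' '); go(j+np.array([.0131,.0004,.058]),40,1.9)
cv2.imwrite("pics/m5.png",crop(a,230,130,180,150,4))
```

```text
10.925 [ 0.56119727 -0.066023    0.2803628 ] [ 0.23284823  0.12231443 -4.78331416] 0.05268594246798752
-120 170 shift cm [-0.13  0.22 -0.24] turn [0.  0.4 0.1]
-75 125 shift cm [ 4.36  0.37 -4.74] turn [0.  0.4 0.1]
-45 50 shift cm [  7.36   0.47 -12.24] turn [0.  0.4 0.1]
0 8 shift cm [ 11.86   0.62 -16.44] turn [0.  0.4 0.1]
```

View pics/m5.png

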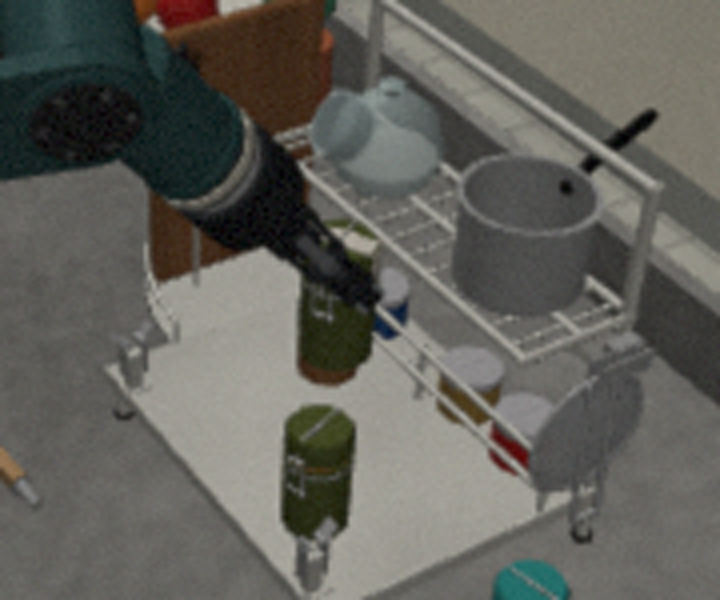

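The carried jar is upright, with its silhouette centre at side (314,205). The old jar stands at the front by the right clip, centred at (309.5,248).

Run:
```python
from h import *
for z in(.27,.2744): print(plane("side",(313.9,204.8),z), plane("side",(313.9,204.8),z)-r.observe()["tcp_pos"])
print(sh(40,-75,50),sh(-81,-75,50))
b=read_camera("top"); hsv=cv2.cvtColor(b,cv2.COLOR_RGB2HSV); w=cv2.inRange(hsv,(0,0,150),(180,60,255)); print(plane("side",(309.2,247.7),.099))
```

```text
[ 0.54663366 -0.06890438  0.27      ] [-0.01463513 -0.00300542 -0.01042031]
[ 0.54333102 -0.07355773  0.2744    ] [-0.01793777 -0.00765877 -0.00602031]
[ 0.66676465 -0.06013256  0.05      ] [ 0.54583117 -0.06414434  0.05      ]
[ 0.54568954 -0.06207384  0.099     ]
```

Emit:
move_arm:
  series:
    - [1, 2.2, 0.2, -2, 0, 0.4, 0]
    - [1, 4.4, 0.4, -4.7, 0, 0.4, 0]
    - [1, 4.8, 0.4, -6, 0, 0.4, 0]
    - [1, 6, 0.4, -8.8, 0, 0.4, 0]
    - [1, 7.4, 0.4, -12.2, 0, 0.4, 0]
    - [1, 8.5, 0.5, -14, 0, 0.4, 0]
    - [1, 9.8, 0.5, -15.2, 0, 0.4, 0]
    - [1, 11, 0.5, -16.1, 0, 0.4, 0]
    - [1, 11.3, 0.5, -16.4, 0, 0.4, 0]
    - [1, 11.3, 0.5, -16.4, 0, 0.4, 0]

```text
time_s: 12.28
tcp_pos: [0.6746, -0.0603, 0.1165]
tool_rot: [-0.04, 2.443, 0.014]
ft_force: [0.1, -0.5, -4.6]
gripper_width: 0.053
```

Emit:
move_arm:
  series:
    - [1, 0, 0, -0.1, 0, 0, 0]
    - [1, 0, 0, -0.3, 0, 0, 0]
    - [1, 0, 0, -0.4, 0, 0, 0]
    - [1, 0, 0, -0.4, 0, 0, 0]

```text
time_s: 12.78
tcp_pos: [0.6743, -0.0603, 0.1122]
tool_rot: [-0.04, 2.443, 0.014]
ft_force: [-0.2, -0.7, -4.6]
gripper_width: 0.0525
```

Run:
```python
from h import *
s=r.observe();print(s["time_s"],s["tcp_pos"],s["ft_force"],s["gripper_width"]); print(sh(40,-75,50)+[.013,0,0])
a=olive("new",(290,180,100,90))
```

```text
12.775 [ 0.67432772 -0.06025467  0.11215918] [-0.23176611 -0.70006313 -4.58436554] 0.05245998037675677
[ 0.67976465 -0.06013256  0.05      ]
new [301, 232, 17, 32, 430] [309.1 246.8]
new [332, 234, 16, 16, 189] [338.7 242.3]
```

Emit:
move_arm:
  series:
    - [1, 0.2, 0, -0.2, 0, 0, 0]
    - [1, 0.3, 0, -0.3, 0, 0, 0]
    - [1, 0.3, 0, -0.4, 0, 0, 0]
    - [1, 0.3, 0, -0.4, 0, 0, 0]

```text
time_s: 13.32
tcp_pos: [0.6774, -0.0602, 0.108]
tool_rot: [-0.04, 2.443, 0.014]
ft_force: [0.3, 0.2, -4.4]
gripper_width: 0.0524
```

Emit:
move_arm:
  series:
    - [1, 0.1, 0, -0.1, 0, 0, 0]
    - [1, 0.2, 0, -0.15, 0, 0, 0]
    - [1, 0.25, 0, -0.15, 0, 0, 0]
    - [1, 0.25, 0, -0.15, 0, 0, 0]

```text
time_s: 13.82
tcp_pos: [0.6785, -0.0602, 0.1069]
tool_rot: [-0.042, 2.446, 0.014]
ft_force: [-15.2, -1.3, 3.0]
gripper_width: 0.0526
```

Emit:
move_arm:
  series:
    - [1, -0.1, 0, 0, 0, 0, 0]
    - [1, -0.1, 0, 0, 0, 0, 0]
    - [1, -0.1, 0, -0.1, 0, 0, 0]
    - [1, -0.1, 0, -0.1, 0, 0, 0]

```text
time_s: 14.32
tcp_pos: [0.6784, -0.0602, 0.1069]
tool_rot: [-0.041, 2.443, 0.014]
ft_force: [-12.4, -0.0, 4.0]
gripper_width: 0.0529
```

Emit:
move_arm:
  series:
    - [1, -0.1, 0, 0, 0, 0, 0]
    - [1, -0.1, 0, 0, 0, 0, 0]
    - [1, -0.1, 0, 0, 0, 0, 0]

```text
time_s: 14.7
tcp_pos: [0.6783, -0.0603, 0.1069]
tool_rot: [-0.04, 2.442, 0.014]
ft_force: [-6.8, -0.3, 1.6]
gripper_width: 0.0526
```

Run:
```python
from h import *
s=r.observe();print(s["time_s"],s["tcp_pos"],s["ft_force"],s["torque"])
a=olive("new",(290,180,100,90))
cv2.imwrite("pics/m6.png",crop(a,290,180,110,100,6))
```

```text
14.7 [ 0.67827899 -0.06029777  0.10692492] [-6.77623335 -0.30204108  1.60631467] [0.10583477 1.08807782 0.05467028]
new [301, 232, 17, 32, 431] [309.2 246.9]
new [333, 234, 15, 17, 186] [339.5 243.1]
```

View pics/m6.png

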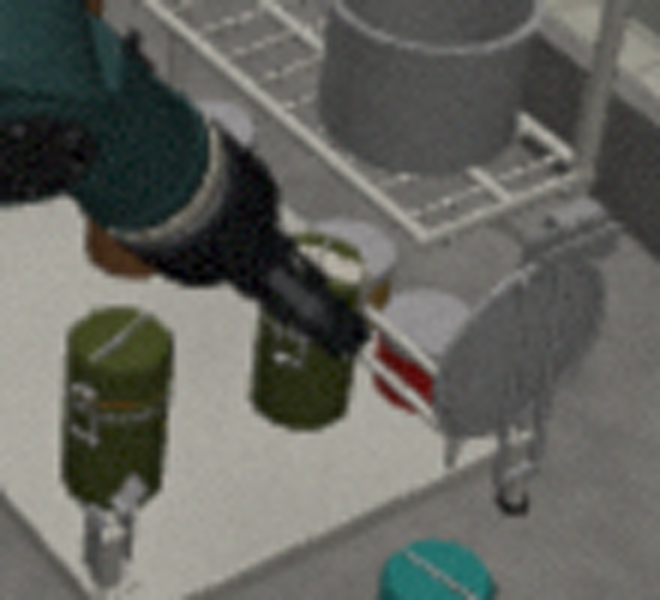

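Emit:
move_arm:
  series:
    - [1, -0.12, 0, 0, 0, 0, 0]
    - [1, -0.12, 0, 0, 0, 0, 0]
    - [1, -0.12, 0, 0, 0, 0, 0]

```text
time_s: 15.12
tcp_pos: [0.6778, -0.0604, 0.107]
tool_rot: [-0.04, 2.44, 0.013]
ft_force: [0.6, 1.2, 0.2]
gripper_width: 0.0527
```

Emit:
move_arm:
  series:
    - [1, 0.06, 0, 0, 0, 0, 0]
    - [0.6, 0.06, 0, 0, 0, 0, 0]
    - [0.3, 0.06, 0, 0, 0, 0, 0]
    - [0, 0.06, 0, 0, 0, 0, 0]
    - [0, 0.06, 0, 0, 0, 0, 0]
    - [0, -1.2, 0, 1.5, 0, 0, 0]
    - [0, -4, 0, 4.8, 0, 0, 0]
    - [0, -8, 0, 9.6, 0, 0, 0]
    - [0, -12, 0.2, 14.3, 0, 0, 0]
    - [0, -15, 0.5, 17, 0, 0, 0]

```text
time_s: 16.38
tcp_pos: [0.5261, -0.0555, 0.2799]
tool_rot: [-0.041, 2.438, 0.011]
ft_force: [0.4, -0.8, 0.8]
gripper_width: 0.0853
```

Run:
```python
from h import *
s=r.observe();print(s["time_s"],s["tcp_pos"],s["ft_force"])
a=olive("jars",(290,180,100,90)); b=read_camera("top")
hsv=cv2.cvtColor(b,cv2.COLOR_RGB2HSV)
cv2.imwrite("pics/top6.png",b[:,:,::-1]);cv2.imwrite("pics/side6.png",a[:,:,::-1])
g=np.array([.3601,.2405,.004])
go(g+[0,0,.10],0,6.3-90); go(g,0,6.3-90)
```

```text
16.375 [ 0.52609087 -0.05551115  0.279852  ] [ 0.39113794 -0.78631544  0.82880334]
jars [333, 224, 17, 27, 339] [340.4 237.7]
jars [301, 232, 17, 33, 441] [309.3 247. ]
shift cm [-16.66  29.63 -17.85] turn [ 29.4  33.4 -81.7]
shift cm [-16.66  29.63 -27.85] turn [ 29.4  33.4 -81.7]
```

Run:
```python
from h import *
for n,f,w in(("top","pics/top6.png",(190,250,90,35)),("side","pics/side6.png",(190,195,60,70))):
    im=cv2.imread(f); hsv=cv2.cvtColor(im,cv2.COLOR_BGR2HSV); x0,y0,ww,hh=w
    m=cv2.inRange(hsv,(6,60,90),(28,255,255))[y0:y0+hh,x0:x0+ww]; v,u=np.nonzero(m); pts=np.c_[u+x0,v+y0].astype(np.float32)
    z=.018 if n=="top" else .015
    W=np.array([plane(n,q,z)[:2] for q in pts],np.float32); vx,vy,cx,cy=cv2.fitLine(W,cv2.DIST_HUBER,0,.001,.001).ravel()
    if vy<0: vx,vy=-vx,-vy
    t=(W-[cx,cy])@[vx,vy]; mid=(t.min()+t.max())/2; print(n,len(pts),"mid",cx+mid*vx,cy+mid*vy,"ang",np.degrees(np.arctan2(-vx,vy)),"len",np.ptp(t))
```

```text
top 283 mid 0.35989878 0.24083564 ang 6.50774 len 0.2416079
side 214 mid 0.36034825 0.24538684 ang 6.5436397 len 0.24497727
```

Emit:
move_arm:
  series:
    - [0, -4, 4, 0, 3, 3.3, -8.2]
    - [0, -8, 9, 0, 6, 6.7, -16.4]
    - [0, -12, 14, 0, 9, 10, -24.6]
    - [0, -14.5, 19, 0, 12, 13.4, -32.8]
    - [0, -16, 23, -2, 15, 16.7, -41]
    - [0, -16.6, 26, -4, 18, 20, -49]
    - [0, -16.6, 29.8, -7, 21, 23.4, -57]
    - [0, -16.6, 29.8, -10, 24, 26.8, -65.5]
    - [0, -16.6, 29.8, -13, 27, 30.1, -73.7]
    - [0, -16.6, 29.8, -16, 29.4, 33.4, -81.7]

```text
time_s: 17.73
tcp_pos: [0.3603, 0.2435, 0.113]
tool_rot: [1.99, 2.388, 0.016]
ft_force: [0.1, 0.4, -0.3]
gripper_width: 0.0853
```

Emit:
move_arm:
  series:
    - [0, 0, 0, 0, 0, 0, 0]
    - [0, 0, 0, 0, 0, 0, 0]

```text
time_s: 17.98
tcp_pos: [0.3611, 0.2429, 0.1161]
tool_rot: [1.981, 2.39, 0.02]
ft_force: [1.2, -0.1, 0.1]
gripper_width: 0.0853
```

Run:
```python
from h import *
s=r.observe();print(s["time_s"],s["tcp_pos"],s["joints"].round(2),s["ft_force"])
g=np.array([.360,.242,.004]); go(g,0,6.5-90)
```

```text
17.975 [0.36108926 0.24289782 0.11605933] [ 0.48 -0.14  1.82 -0.03  1.43  0.3 ] [ 1.15796572 -0.0797044   0.14187829]
shift cm [ -0.11  -0.09 -11.21] turn [ 0.9  2.1 -4.2]
```

Emit:
move_arm:
  series:
    - [0, -0.1, -0.1, -3, 0.9, 2.1, -4.2]
    - [0, -0.1, -0.1, -6, 0.9, 2.1, -4.2]
    - [0, -0.1, -0.1, -9, 0.9, 2.1, -4.2]
    - [0, -0.1, -0.1, -10, 0.9, 2.1, -4.2]
    - [0, -0.1, -0.1, -10, 0.9, 2.1, -4.2]

```text
time_s: 18.6
tcp_pos: [0.36, 0.2422, 0.0165]
tool_rot: [-2.092, -2.342, -0.002]
ft_force: [1.2, 0.3, 0.7]
gripper_width: 0.0851
```

Run:
```python
from h import *
s=r.observe();print(s["time_s"],s["tcp_pos"],s["ft_force"])
g=np.array([.360,.242,.004]); go(g,0,6.5-90)
```

```text
18.6 [0.36001539 0.24217971 0.01653721] [1.15489856 0.27482057 0.66863507]
shift cm [-0.   -0.02 -1.25] turn [-0.1  0.   0. ]
```

Emit:
move_arm:
  series:
    - [0, 0, 0, -0.8, 0, 0, 0]
    - [0.3, 0, 0, -1.2, 0, 0, 0]
    - [0.6, 0, 0, -1.2, 0, 0, 0]
    - [1, 0, 0, -1.2, 0, 0, 0]
    - [1, 0, 0, -1.2, 0, 0, 0]
    - [1, 0, 0, -1.2, 0, 0, 0]
    - [1, 0, 0, -1.2, 0, 0, 0]
    - [1, 0, 0, -1.2, 0, 0, 0]

```text
time_s: 19.6
tcp_pos: [0.3602, 0.2419, 0.0042]
tool_rot: [-2.094, -2.341, -0.002]
ft_force: [0.4, 0.5, 3.1]
gripper_width: 0.0125
```

Run:
```python
from h import *
print(sh(-125,0,95)); go(sh(-125,0,0)+[0,0,.15],0,1.9-90)
```

```text
[0.49936872 0.0093556  0.095     ]
shift cm [ 13.91 -23.25  14.58] turn [-0.1  0.  -4.5]
```

Emit:
move_arm:
  series:
    - [1, 0, 0, 3, 0, 0, 0]
    - [1, 0, 0, 8, 0, 0, 0]
    - [1, 1, -2, 13, 0, 0, 0]
    - [1, 3, -6, 16, 0, 0, -1]
    - [1, 5.5, -10, 17, 0, 0, -2]
    - [1, 8, -14.5, 17, 0, 0, -3]
    - [1, 11, -19, 16, 0, 0, -4]
    - [1, 13.2, -22.5, 15, 0, 0, -4.6]
    - [1, 13.9, -23.2, 14.6, 0, 0, -4.6]
    - [1, 13.9, -23.2, 14.6, 0, 0, -4.6]

```text
time_s: 20.85
tcp_pos: [0.4982, 0.0098, 0.1485]
tool_rot: [-2.185, -2.252, 0.002]
ft_force: [0.0, 0.8, -1.3]
gripper_width: 0.0128
```

Emit:
move_arm:
  series:
    - [1, 0, 0, 0, 0, 0, 0]
    - [1, 0, 0, 0, 0, 0, 0]

```text
time_s: 21.1
tcp_pos: [0.4985, 0.0108, 0.1503]
tool_rot: [-2.184, -2.257, -0.001]
ft_force: [-0.2, 0.4, -0.7]
gripper_width: 0.0124
```

Run:
```python
from h import *
s=r.observe();print(s["time_s"],s["tcp_pos"],s["ft_force"],s["gripper_width"]); go(sh(-125,0,0)+[0,0,.15],0,1.9-90)
a=read_camera("side");b=read_camera("top"); cv2.imwrite("pics/side7.png",a[:,:,::-1]);cv2.imwrite("pics/top7.png",b[:,:,::-1])
zz=s["tcp_pos"][2]+.006
def an(n,im,x0,y0,w,h,s):
    c=np.ascontiguousarray(crop(im,x0,y0,w,h,s))
    for y in(135,-135):  # clip mouths
        p=(proj(n,sh(-125,y,112))-[x0,y0]+.5)*s; cv2.circle(c,tuple(int(v) for v in p),3,(0,0,255),1)
    for u in range(0,w,20): cv2.putText(c,str(x0+u),(u*s,9),0,.35,(0,0,255))
    for v in range(20,h,20): cv2.putText(c,str(y0+v),(0,v*s),0,.35,(0,0,255))
    return c
c1=an("side",a,235,170,100,120,4); c2=an("top",b,235,160,115,90,3)
H=max(c1.shape[0],c2.shape[0]); pad=lambda c:cv2.copyMakeBorder(c,0,H-c.shape[0],0,0,0)
cv2.imwrite("pics/m7.png",np.hstack([pad(c1),pad(c2)]))
```

```text
21.1 [0.49853891 0.01078366 0.15029225] [-0.19596775  0.41639827 -0.69876766] 0.012434556741521538
shift cm [ 0.08 -0.14 -0.03] turn [-0.1 -0.   0. ]
```

View pics/m7.png

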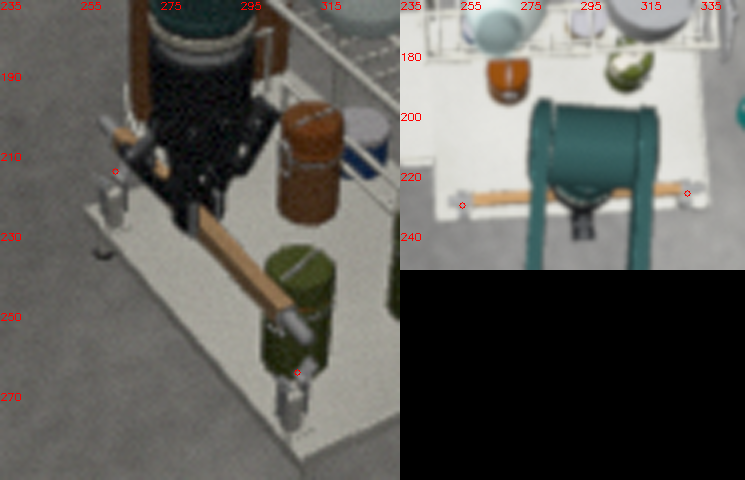

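The rail hangs level above both clips. Its tips are at side (261,200) and (312,254.5), and the predicted clip mouths match the ones I see. Next I compute the offset.

Run:
```python
from h import *
L=plane("side",(261.2,200),.156);R=plane("side",(312.2,254.5),.156); print("side",L,R,(L+R)/2,np.linalg.norm(L-R))
b=cv2.imread("pics/top7.png")
hsv=cv2.cvtColor(b,cv2.COLOR_BGR2HSV); m=cv2.inRange(hsv,(8,70,90),(25,255,255))[215:235,250:340]; v,u=np.nonzero(m); print(u.min()+250,u.max()+250, v[u==u.min()].mean()+215, v[u==u.max()].mean()+215)
A=plane("top",(u.min()+249.5,v[u==u.min()].mean()+215),.163);B=plane("top",(u.max()+250.5,v[u==u.max()].mean()+215),.163); print("top wood",A,B,(A+B)/2,np.linalg.norm(A-B))
print(sh(-125,0,95),"yaw",np.degrees(np.arctan2(-(A-B)[0],(A-B)[1])))
```

```text
side [0.49363497 0.15638033 0.156     ] [ 0.50373186 -0.13881895  0.156     ] [0.49868341 0.00878069 0.156     ] 0.2953718992182637
260 328 226.0 222.5
top wood [0.49416697 0.12847162 0.163     ] [ 0.50175243 -0.11289595  0.163     ] [0.4979597  0.00778784 0.163     ] 0.24148673766003476
[0.49936872 0.0093556  0.095     ] yaw 1.8000421648460214
```

Emit:
move_arm:
  series:
    - [1, 0.1, 0.1, -1.5, 0, 0, 0]
    - [1, 0.1, 0.1, -3, 0, 0, 0]
    - [1, 0.1, 0.1, -4, 0, 0, 0]
    - [1, 0.1, 0.1, -4.6, 0, 0, 0]
    - [1, 0.1, 0.1, -4.6, 0, 0, 0]

```text
time_s: 21.82
tcp_pos: [0.4994, 0.0107, 0.103]
tool_rot: [-2.185, -2.254, 0.001]
ft_force: [0.4, 0.1, -0.1]
gripper_width: 0.0123
```

Emit:
move_arm:
  series:
    - [1, 0, 0, -0.2, 0, 0, 0]
    - [1, 0, 0, -0.4, 0, 0, 0]
    - [1, 0, 0, -0.4, 0, 0, 0]

```text
time_s: 22.2
tcp_pos: [0.5008, 0.0106, 0.1024]
tool_rot: [2.186, 2.255, 0.004]
ft_force: [-2.3, -1.0, 6.8]
gripper_width: 0.0127
```

Emit:
move_arm:
  series:
    - [1, 0.1, 0, -0.2, 0, 0, 0]
    - [1, 0.1, 0, -0.4, 0, 0, 0]
    - [1, 0.1, 0, -0.5, 0, 0, 0]
    - [1, 0.1, 0, -0.5, 0, 0, 0]

```text
time_s: 22.7
tcp_pos: [0.503, 0.0107, 0.102]
tool_rot: [2.184, 2.253, 0.008]
ft_force: [-9.3, 1.1, 22.3]
gripper_width: 0.0128
```

Emit:
move_arm:
  series:
    - [1, -0.2, 0, 0, 0, 0, 0]
    - [1, -0.3, 0, 0, 0, 0, 0]
    - [1, -0.3, 0, 0, 0, 0, 0]
    - [1, -0.3, 0, 0, 0, 0, 0]

```text
time_s: 23.2
tcp_pos: [0.5015, 0.0106, 0.1021]
tool_rot: [2.182, 2.251, 0.012]
ft_force: [-4.5, 0.3, 20.3]
gripper_width: 0.0125
```

Run:
```python
from h import *
s=r.observe();print(s["tcp_pos"],s["ft_force"],s["torque"],Ro.from_rotvec(s["tool_rot"]).as_matrix().round(3).tolist())
read_camera("side");a=read_camera("side");b=read_camera("top"); cv2.imwrite("pics/side8.png",a[:,:,::-1]);cv2.imwrite("pics/top8.png",b[:,:,::-1])
# rail end tips predicted in lip-rest (axis z 107) and home (95)
for n in("side","top"):
  for y in(150,-150): print(n,y,proj(n,sh(-125,y,107)).round(1),proj(n,sh(-125,y,95)).round(1))
hsv=cv2.cvtColor(a,cv2.COLOR_RGB2HSV); m=cv2.inRange(hsv,(8,70,90),(25,255,255)); 
k,_,st,ce=cv2.connectedComponentsWithStats(m[190:290,235:340])
for i in range(1,k):
    if st[i,4]>20: print((st[i]+[235,190,0,0,0]).tolist())
for y in(122,-122): print("wood end",proj("side",sh(-125,y,107)).round(1),proj("side",sh(-125,y,95)).round(1))
```

```text
[0.50149769 0.01062256 0.10206104] [-4.52518693  0.28777496 20.34913022] [ 0.18672274  0.68290217 -0.02661806] [[-0.031, 0.999, 0.011], [1.0, 0.031, 0.001], [0.0, 0.011, -1.0]]
side 150 [261.3 211.1] [261.4 213.8]
side -150 [311.8 267. ] [311.5 269.8]
top 150 [251.3 228.2] [251.5 228.7]
top -150 [334.2 223.9] [333.8 224.4]
[306, 195, 14, 9, 85]
[265, 213, 6, 6, 22]
[285, 233, 23, 27, 130]
wood end [265.4 215.6] [265.4 218.4]
wood end [306.4 261. ] [306.2 263.8]
```

Emit:
move_arm:
  series:
    - [1, -0.2, 0, -0.1, 0, 0, 0]
    - [1, -0.3, 0, -0.2, 0, 0, 0]
    - [1, -0.3, 0, -0.2, 0, 0, 0]
    - [1, -0.3, 0, -0.2, 0, 0, 0]

```text
time_s: 23.85
tcp_pos: [0.4989, 0.0104, 0.0973]
tool_rot: [2.181, 2.25, 0.012]
ft_force: [3.8, 1.0, 4.9]
gripper_width: 0.0125
```

Emit:
move_arm:
  series:
    - [1, 0, 0, -0.3, 0, 0, 0]
    - [1, 0, 0, -0.6, 0, 0, 0]
    - [1, 0, 0, -0.8, 0, 0, 0]
    - [1, 0, 0, -0.9, 0, 0, 0]
    - [1, 0, 0, -0.9, 0, 0, 0]

```text
time_s: 24.48
tcp_pos: [0.4965, 0.0106, 0.0885]
tool_rot: [2.185, 2.254, 0.006]
ft_force: [-4.4, 0.5, 18.0]
gripper_width: 0.0123
```

Run:
```python
from h import *
s=r.observe();print(s["time_s"],s["tcp_pos"],s["ft_force"],s["torque"])
a=read_camera("side"); hsv=cv2.cvtColor(a,cv2.COLOR_RGB2HSV); m=cv2.inRange(hsv,(8,70,90),(25,255,255)); 
k,_,st,ce=cv2.connectedComponentsWithStats(m[190:290,235:340])
for i in range(1,k):
    if st[i,4]>20: print((st[i]+[235,190,0,0,0]).tolist())
```

```text
24.475 [0.4965003  0.01056581 0.08847631] [-4.39636367  0.51055951 18.00734581] [ 0.07319878  0.63834532 -0.02449277]
[306, 195, 14, 9, 83]
[263, 217, 7, 6, 24]
[284, 237, 23, 26, 125]
```

Emit:
move_arm:
  series:
    - [1, 0, 0, -0.15, 0, 0, 0]
    - [1, 0, 0, -0.15, 0, 0, 0]
    - [1, 0.1, 0, 0.1, 0, 0, 0]
    - [0.7, 0.1, 0, 0.1, 0, 0, 0]
    - [0.7, 0.1, 0, 0.1, 0, 0, 0]
    - [0.7, 0.1, 0, 0.1, 0, 0, 0]
    - [0.7, 0.1, 0, 2, 0, 0, 0]
    - [0.7, -1, 0, 7, 0, 0, 0]
    - [0.7, -8, 2, 12, 0, 0, 0]
    - [0.7, -14, 5, 15, 0, 0, 0]

```text
time_s: 25.78
tcp_pos: [0.3835, 0.0476, 0.2185]
tool_rot: [-2.188, -2.253, -0.001]
ft_force: [0.9, 0.2, -0.2]
gripper_width: 0.0252
```

Emit:
move_arm:
  series:
    - [1, -5, 10, 3, 0, 0, 0]
    - [1, -8, 18, 5, 0, 0, 0]
    - [1, -8, 18, 5, 0, 0, 0]
    - [1, -8, 18, 5, 0, 0, 0]

```text
time_s: 26.28
tcp_pos: [0.3028, 0.2303, 0.2683]
tool_rot: [-2.179, -2.261, -0.003]
ft_force: [0.9, 0.8, 0.7]
gripper_width: -0.0002
```

Run:
```python
from h import *
s=r.observe();print(s["time_s"],s["tcp_pos"],s["ft_force"],s["gripper_width"])
a=read_camera("side");b=read_camera("top"); cv2.imwrite("pics/side9.png",a[:,:,::-1]);cv2.imwrite("pics/top9.png",b[:,:,::-1])
for n,im,w in(("side",a,(245,195,90,90)),("top",b,(240,210,110,35))):
    x0,y0,ww,hh=w; hsv=cv2.cvtColor(im,cv2.COLOR_RGB2HSV); m=cv2.inRange(hsv,(8,70,90),(25,255,255))[y0:y0+hh,x0:x0+ww]; k,l,st,ce=cv2.connectedComponentsWithStats(m); i=1+st[1:,4].argmax()
    print(n,(st[i]+[x0,y0,0,0,0]).tolist(),(ce[i]+[x0,y0]).round(1))
    for zz in(95,107): print("  pred wood ends (top surface)",[proj(n,sh(-125,y,zz+8)).round(1).tolist() for y in(122,-122)])
def an(n,im,x0,y0,w,h,s):
    c=np.ascontiguousarray(crop(im,x0,y0,w,h,s))
    for y in(122,-122):
        for zz,col in((95,(0,255,0)),(107,(0,0,255))):
            p=(proj(n,sh(-125,y,zz))-[x0,y0]+.5)*s; cv2.circle(c,tuple(int(v) for v in p),2,col,-1)
    return c
c1=an("side",a,245,190,105,100,5); c2=np.vstack([an("top",b,240,150,65,90,4),]); c3=cv2.resize(crop(a,200,130,210,210,1),None,fx=1.2,fy=1.2)
H=600; pad=lambda c:cv2.copyMakeBorder(c,0,H-c.shape[0],0,max(0,260-c.shape[1]),0)
right=np.vstack([cv2.resize(crop(b,235,155,115,85,1),(260,192),interpolation=cv2.INTER_CUBIC),cv2.resize(c3,(260,260))])
cv2.imwrite("pics/m9.png",np.hstack([cv2.copyMakeBorder(c1,0,H-c1.shape[0],0,0,0),pad(right)]))
```

```text
26.275 [0.3027537  0.23033201 0.26825686] [0.87325169 0.82392275 0.73039655] -0.00018676039641669635
side [262, 217, 43, 47, 247] [283.7 240.2]
  pred wood ends (top surface) [[265.4, 216.5], [306.3, 261.9]]
  pred wood ends (top surface) [[265.4, 213.7], [306.5, 259.0]]
top [260, 225, 67, 7, 239] [292.8 227.8]
  pred wood ends (top surface) [[259.1, 228.0], [326.4, 224.4]]
  pred wood ends (top surface) [[259.1, 227.5], [326.8, 224.0]]
```

View pics/m9.png

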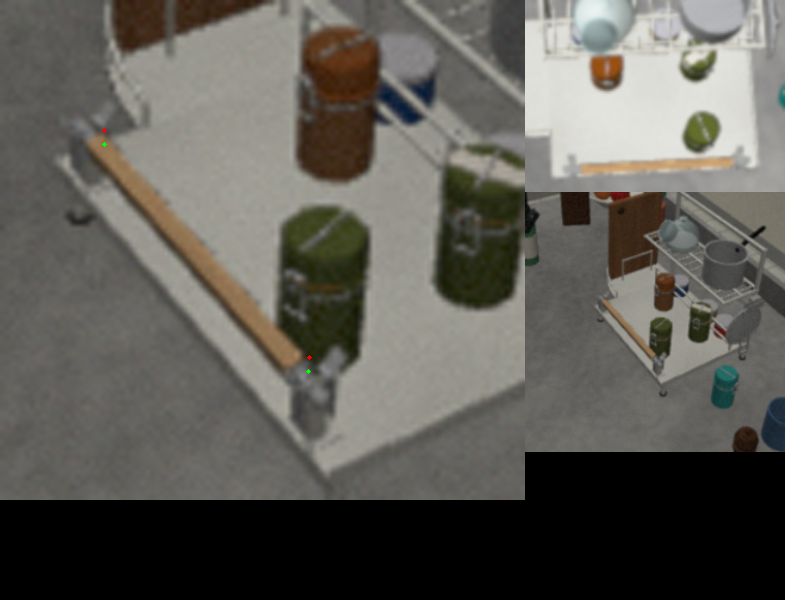

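```bash
python3 -c "
from station import r
print(r.hand_in(), r.observe()['time_s'])"
```

```text
the job is handed in; nothing more can be done
the job is handed in; nothing more can be done
```

The restock is done and handed in at about 26 s. The old jar is at the front of the right row, the sealed jar is behind it against the fence, and the rail is clipped in.

- **Old jar:** I lifted it slightly and brought it about 119 mm forward. It measured at x 0.546, against a target of 0.546. The gap to the rail works out at roughly 10 to 15 mm, inside the allowed 0 to 20.
- **New jar:** I pushed it back until it touched the fence, at about 15 N. I then eased the force off and lowered it onto the deck before letting go. It looks upright and may stand up to 1 mm off the wires.
- **Rail:** It first rested on the clip lips and did not snap at 22 N, because it was about 3 mm off towards the shelf. After I shifted it, it went down about 14 mm in two stages and met a firm 18 N stop. The last picture shows both ends down by the same amount, matching the home height.
- **Disagreement:** My shelf position was probably 2 to 3 mm too far back in x, judging by where the rail clips and the fence contact turned out to be. This is within tolerance.
- **Not checked:** I judged the other items only by eye in the pictures, where I saw nothing moved. I did not press on each rail end separately.

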